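Clamp a block in the hinged fixture and shoot its bolt

ROBOT

A 6-joint arm with a two-finger parallel gripper is mounted at the origin on a cart in front of the work surface, level with it; the furniture and walls round the work are solid. World frame = base frame: x ahead of the robot, y to its left, z up, the work surface at z = 0. Lengths are in m, angles in rad, forces in N, time in s.
With the tool pointing down it reaches from about 0.25 to 0.725 m from the base axis. Payload 4 kg.
Tool frame: the origin (TCP) lies midway between the tips of the shut fingers; the grasp point (between the pads) lies 19 mm behind it; z points along the fingers, y is the line along which they close (so a half turn about z gives the same grasp; the last joint's range is limited). The gripper opens to 85 mm and grips with 20 to 120 N. Pads are 22 mm wide; open, the fingers measure 114 mm over their backs; the gripper's body (76 mm by 85 mm) begins 54 mm behind the grasp point. The pads swing forward as they close: fully open they stand 13 mm farther back than shut.
Start: joints at [-1.323, 0.241, 0.005, 1.335, 0, 1.571], TCP at [0.123, -0.485, 0.231] pointing down, gripper open.
Joint ranges: [-2.72, 2.72], [-1.05, 1.87], [-1.09, 1.28], [-1.99, 2.15], [-1.42, 1.44], [-3.14, 3.14]. Speed limits (rad/s): [2.79, 2.79, 3.14, 3.14, 3.14, 3.14].

INTERFACE

Orientations are given as a unit quaternion [x, y, z, w].
In Python, from workcell import get_obs, camera, job_done, silhouettes gives the robot as it stands. The module is installed in compiled form; this text tells all that it offers.
- The arm moves only by the tool drive_tool, never from a script. Its argument "increments" is a list of rows, each a list of 3 entries, a list of its own where there are three numbers: the shift along the world's x, y, z in mm, then the turn, a rotation vector about the world's x, y, z in degrees, then the opening, from 0 (shut) to 1 (fully open). A call has 1 to 8 rows; each row shifts and turns the commanded pose from where the row before left it; what a row does not reach is not made up. A row lasts 1/12 s, in which the tool goes at most 41.7 mm and 7.16 degrees, less where a joint would pass 70% of its speed; a pose out of reach is approached as far as the arm can. A call is refused whole if a number of a shift passes 41.7 or a number of a turn 7.16, either way. A call with a gripper value outside its range is refused whole. The fingers move at their own pace and stop on an object; the grip force is fixed at half the most. Time passes only in rows, so rows that do not move let the fingers close. It gives the time, the measured TCP pose, the force, the opening and the grip force at its end, in the units of the state.
- get_obs(): the state, without advancing time (a new reading comes with each control period).
- camera(name): name is "side" or "top" or "wrist"; returns a dict with "image" (384x512x3 uint8, red, green, blue), "K" (3x3 intrinsics, pixels), "view" (4x4, takes a point from world to camera coordinates). Camera axes: x right, y down, z forward; pixel columns grow to the right and rows downward; lengths in m; the calibration is good to about 2 mm. The wrist camera is an equidistant fisheye: a pixel r from the principal point sees the ray r / f radians off the axis. A picture is of the moment at which its call begins. There is no depth.
- job_done(): hands the job in; it is judged then, once.
Trained networks look in a picture, given as the dict that the camera call returned (one of the last four; its "shot" number tells which), for a name from the list of things; names that differ only in an ending like _2 or _b are one class to them, and where a whole thing is asked for, a point or a joint stands for the part that bears it (a point fixed in the world has none). Each returns a list of dicts, best first, with "conf" (0 to 1); they miss things now and then, are a little off and sometimes report something else, mostly with a low value. They report only what shows in the picture. A call takes as long as a camera call. They do not tell look-alikes from the thing itself.
- silhouettes(query, picture): "region" (384x512 bool, what is visible of it) and "bbox" ([left, top, right, bottom] in pixels, round what is visible of it).
The state is a dict: "clock": time; "joint_pos": joint angles; "joint_vel": joint speeds; "tau": joint torques, N m; "eef_pos": TCP position; "tool_rot": TCP orientation; "ft_force": force on the tool from outside, world axes, zero at the start; "ft_torque": the same for the moment, N m; "grip_width": finger opening in m; "grasp_force": force on a finger pad.
Only numpy, scipy, OpenCV 4.12 (cv2) and the standard library are available. Lean on these libraries where they do the work, as an engineer would, in place of code of your own. Each camera call takes 0.05 s, during which the arm holds its last target. There are 200 camera calls.

TASK

Clamp the aluminium block for drilling: load it into the hinged clamping jig, flat on the rests between the locating pins, and swing the leaf down onto it. Press the leaf down against its sprung pad and push the red-knobbed bolt across until it is fully home in the keeper; the brass strike plate is adjustable and its height is not known, so feel for its hole and never ram the bolt against it. Leave the drill bit, the centre punch and the nut where they lie.

Things in the scene. Friction and masses are not known exactly. Their poses are not given: they have to be found in the camera images.
- jig: Hinged clamping fixture (the jig) screwed to the bench. Dark base plate 230 x 140 x 14 mm (x -115..115, y -55..85). Origin on the bench surface below the middle of the nest; x points from the open front to the hinge, y to the keeper, z up. Hinge cheeks at x = 79..105, y = +-37..50, up to z = 85.
- nest (a point): Middle of the block's place, at rest height: jig (0, 0, 20) mm, axes as the jig. Two rests and eight 8 mm dowel pins (11 mm above the rests, tops tapered over 4 mm) take the block with its length along x: 41 mm between side pins (x = +-38, y = +-24.5), 113 mm between end pins (x = +-60.5, y = +-10).
- block: Loose sawn aluminium block, 36 x 108 x 36 mm (x, y, z), about 0.38 kg. Origin in the centre of its underside, y along its length. In the nest its origin is at nest and its y lies along the jig's x; either way round will do.
- leaf (a joint): Hinge of the aluminium leaf, axis jig y through leaf_hinge, rad: 0 level (shut), grows as it swings up and away; about 1.7 open; stops at -0.065 and 1.95. Stiff (0.4 N m): it stays where left. Leaf, with two windows, 10 mm thick, 70 mm wide to 174 mm from the hinge, then a thumb tab 36 mm wide to 204 mm; level, its top is at jig z = 77.
- leaf_hinge (a point): Centre of the leaf's hinge axis, at jig (92, 0, 72) mm.
- leaf_tab (a point): Point on the outer (upper) face of the leaf's thumb tab, on its centre line, 193 mm from the hinge axis, 11 mm from the leaf's end, 5 mm outside the leaf's middle plane. With the leaf open this face looks away from the open front, to jig +x.
- leaf_pad (a point): Black sprung pad under the leaf, 90 mm from the hinge axis. It meets the loaded block at about 0.075 rad and pushes back with 7 N, then 1.2 N/mm, so the leaf springs up when let go; holding it down takes 5 to 12 N at the knob. Point: in the leaf's middle plane above the pad.
- bolt (a joint): Travel of the sliding bolt across the leaf along jig +y, m: 0 drawn back, 0.030 fully home; 1.5 N friction. Its tip meets the strike plate at 0.011 and is through it at 0.018. Round rod, 10 mm, end chamfered 0.5 mm; its axis is 156 mm from the hinge axis, 9 mm above the leaf's top: jig x = -64, z = 86 when level.
- bolt_knob (a point): Grip point in the bolt's red knob (18 mm thick, 27 mm tall, square to the leaf's outer face on a thin stem): on its axis, 38 mm above the rod's axis, 13 mm below the knob's top, 28 mm above the bolt guides; jig z = 124 when level. 16 mm to jig -y of the leaf's centre line with the bolt drawn back; moves with the bolt.
- keeper: Dark steel keeper bracket on the jig's base, 48 x 24 mm, 86 mm tall, axes as the jig; origin at its foot, jig (-64, 54, 14) mm. It carries the brass strike plate on its side towards the leaf. More than 35 N on bracket or plate counts as ramming.
- strike_nominal (a point): Nominal centre of the hole in the brass strike plate (40 x 31 x 7 mm), on its near face: jig (-64, 47, 86) mm. Hole 13.5 mm along x, 11.5 mm high. The plate is set by hand on slotted screws (it sets the clamping pressure), so the true hole is up to 7.5 mm higher or lower than this point: feel for it, pushing lightly, then lower; the bolt enters within 1 mm of true height.
- drill_bit: Twist drill 9 x 109 x 9 mm lying on the bench to the right of the jig; leave it alone.
- centre_punch: Knurled steel centre punch 9 x 106 x 9 mm lying on the bench; leave it alone.
- hex_nut: M16 steel nut 24 x 27 x 13 mm lying on the bench; leave it alone.
Things that resemble listed ones, but are neither listed nor needed, are in the scene too. There is more than one size of the block; the job needs the larger.

How it is judged:
By the outcome, as a careful person would: the job done as asked, in the order asked, and still so for the second after the job is handed in, with the robot touching nothing.
It also fails if it takes over 72 s, if anything falls off the work surface, if the arm or the gripper's body presses on something with over 40 N, if the wrist force passes 120 N, or if a joint passes its speed limit or range.

## Working session

There is one attempt and no reset: what is moved stays moved. The work goes in short steps, Python scripts to look and compute and a tool call to move; the robot and the scene stay as the last step left them, time stands still between calls to the robot, and variables do not carry over. Pictures are saved under pics/ and viewed, at most 10 in all, crops included, and the job is handed in when it is done.

Besides the shell and the picture viewer there is one more tool, called after ">>>" as name(argument=value, ...) on one line, values as JSON. drive_tool: Moves the arm, as the interface text tells. Its arguments: {"type":"object","properties":{"increments":{"type":"array"}},"required":["increments"]}

```bash
mkdir -p pics; ls; python3 - <<'E'
from workcell import *
import cv2,numpy as np
o=get_obs();print({k:np.round(v,3) for k,v in o.items()})
P={}
for c in ['side','top']:
    p=camera(c);P[c]=p;cv2.imwrite(f'pics/{c}0.png',p['image'][:,:,::-1])
    print(c,p['K'].tolist(),np.round(p['view'],4).tolist())
    for q in ['jig','block','leaf','keeper','bolt_knob','drill_bit','centre_punch','hex_nut']:
        print(q,[(round(d['conf'],2),d['bbox'],int(d['region'].sum())) for d in silhouettes(q,p)])
im=np.hstack([P['side']['image'],P['top']['image']])[:,:,::-1]
E
```

```text
pics
{'clock': np.float64(0.0), 'joint_pos': array([-1.323,  0.241,  0.004,  1.335,  0.   ,  1.571]), 'joint_vel': array([ 0.001,  0.001, -0.   ,  0.001,  0.002, -0.   ]), 'tau': array([-1.0000e-03, -3.7231e+01,  2.5241e+01,  1.7000e-02, -0.0000e+00,
        0.0000e+00]), 'eef_pos': array([ 0.122, -0.484,  0.23 ]), 'tool_rot': array([ 0.992,  0.124, -0.   , -0.001]), 'ft_force': array([0.176, 0.522, 0.392]), 'ft_torque': array([-0.034,  0.012, -0.008]), 'grasp_force': np.float64(0.0), 'grip_width': np.float64(0.085)}
side [[432.8839892928852, 0.0, 255.48232039477332], [0.0, 432.8839892928852, 189.36763668868085], [0.0, 0.0, 1.0]] [[-0.9125, -0.4084, -0.0246, 0.4869], [-0.1532, 0.3969, -0.905, 0.18], [0.3793, -0.822, -0.4247, 0.9291], [0.0, 0.0, 0.0, 1.0]]
jig [(0.87, [205.2, 109.0, 306.3, 239.1], 4241)]
block [(0.94, [214.0, 257.0, 234.2, 300.2], 771), (0.66, [307.2, 222.5, 340.0, 236.5], 421)]
leaf [(0.69, [268.6, 251.7, 288.4, 276.2], 109), (0.56, [205.6, 109.2, 238.3, 188.1], 1466)]
keeper [(0.81, [256.5, 193.6, 272.3, 230.5], 533), (0.37, [206.5, 107.8, 307.2, 239.8], 4185)]
bolt
[... 295 characters left out ...]
12505088], [0.0, 0.0, 1.0]] [[-0.0293, -0.9995, -0.0125, 0.0068], [-0.9893, 0.0308, -0.1426, 0.5404], [0.1429, 0.0082, -0.9897, 1.0321], [0.0, 0.0, 0.0, 1.0]]
jig [(0.88, [231.4, 82.0, 319.4, 232.2], 6957), (0.46, [178.8, 221.5, 210.8, 258.0], 190)]
block [(0.72, [259.4, 252.2, 276.9, 280.1], 321), (0.71, [119.4, 195.0, 170.7, 224.5], 870)]
leaf [(0.56, [266.2, 78.4, 316.6, 143.9], 1598)]
keeper [(0.82, [237.9, 192.9, 253.2, 213.3], 275), (0.33, [234.7, 81.7, 318.6, 235.1], 7226)]
bolt_knob [(0.68, [280.1, 81.8, 321.4, 112.9], 233)]
drill_bit [(0.68, [343.6, 169.2, 384.1, 185.8], 153)]
centre_punch [(0.59, [179.9, 224.4, 210.2, 257.8], 169)]
hex_nut [(0.68, [297.3, 85.9, 320.9, 116.4], 199)]
```

```bash
python3 - <<'E'
import cv2
a=cv2.imread('pics/top0.png')[60:310,90:420];cv2.imwrite('pics/t.png',cv2.resize(a,(792,600),interpolation=cv2.INTER_CUBIC))
a=cv2.imread('pics/side0.png')[90:320,180:380];cv2.imwrite('pics/s.png',cv2.resize(a,(520,598),interpolation=cv2.INTER_CUBIC))
E
```

```text
(no output)
```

View pics/t.png

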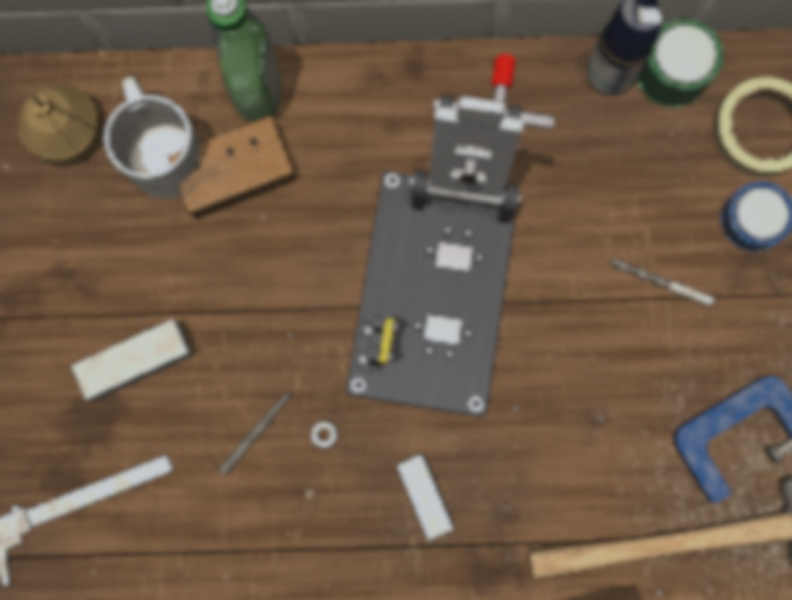

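View pics/s.png

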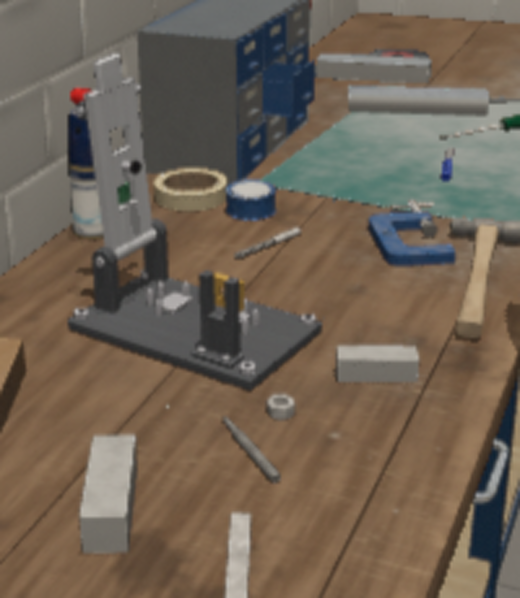

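Top: larger block at crop (130,358), i.e. on the left; the small one is at (425,497). The jig is at the centre with its leaf open and the keeper at crop (380,340). The side view agrees. I'll fit poses by rendering the known boxes against the silhouettes.

```bash
cat > h.py <<'E'
from workcell import *
import cv2,numpy as np
from scipy.optimize import minimize
from scipy.spatial.transform import Rotation as R
def proj(p,X):
    c=np.c_[X,np.ones(len(X))]@p['view'].T; c=c[:,:3]
    if p.get('fish'):
        th=np.arctan2(np.hypot(c[:,0],c[:,1]),c[:,2]);d=c[:,:2]/np.maximum(np.hypot(c[:,0],c[:,1]),1e-9)[:,None]
        return d*th[:,None]*p['K'][0,0]+p['K'][:2,2]
    return c[:,:2]/c[:,2:]*p['K'][0,0]+p['K'][:2,2]
def box(x0,x1,y0,y1,z0,z1): return np.array([[x,y,z] for x in(x0,x1) for y in(y0,y1) for z in(z0,z1)])/1000
def pose(P,x,y,a): 
    return P@R.from_euler('z',a).as_matrix().T+[x,y,0]
def render(p,boxes):
    m=np.zeros((384*4,512*4),np.uint8)
    for b in boxes: cv2.fillConvexPoly(m,cv2.convexHull(((proj(p,b)+.5)*4).astype(np.int32)),1)
    return cv2.resize(m.astype(np.float32),(512,384),interpolation=cv2.INTER_AREA)
def blockb(x,y,a,h=36,z=0,w=36,l=108): return [pose(box(-w/2,w/2,-l/2,l/2,z,z+h),x,y,a)]
def jigb(x,y,a,th):
    bs=[box(-115,115,-55,85,0,14),box(79,105,37,50,14,85),box(79,105,-50,-37,14,85),box(-88,-40,42,66,14,100)]
    for b in [box(-174,0,-35,35,-5,5),box(-204,-174,-18,18,-5,5),box(-165,-147,-25,-7,28+5,65-1)]:
        bs.append(R.from_euler('y',th).apply(b)+[.092,0,.072])
    return [pose(b,x,y,a) for b in bs]
def fit(views,f,x0,step,off=False):
    def cost(v):
        s=0
        for p,m in views:
            r=render(p,f(*v)); s+=1-np.minimum(r,m).sum()/np.maximum(r,m).sum()
        return s
    x0=np.array(x0,float);sim=np.vstack([x0]+[x0+np.eye(len(x0))[i]*step[i] for i in range(len(x0))])
    r=minimize(cost,x0,method='Nelder-Mead',options=dict(initial_simplex=sim,maxiter=300,xatol=1e-5,fatol=1e-5))
    return r.x,r.fun
def ray(p,uv,z):
    K=p['K'];V=p['view'];d=(np.array(uv)-K[:2,2])/K[0,0]
    if p.get('fish'):
        r=np.hypot(*d);d3=np.array([*(d/max(r,1e-9)*np.sin(r)),np.cos(r)])
    else: d3=np.array([*d,1.])
    d3=V[:3,:3].T@d3;o=-V[:3,:3].T@V[:3,3];return o+d3*(z-o[2])/d3[2]
E
python3 - <<'E'
from h import *
s=camera('side');t=camera('top')
g=lambda q,p,i=0:silhouettes(q,p)[i]
bt=[d for d in silhouettes('block',t) if d['bbox'][0]<180][0]
bs=[d for d in silhouettes('block',s) if d['bbox'][0]<300][0]
c=ray(t,(145,210),.036);print(c)
for V in ([(t,bt['region']*1.)],[(s,bs['region']*1.)],[(t,bt['region']*1.),(s,bs['region']*1.)]):
  for a in (-1.2,-.8): print('block',*fit(V,blockb,[c[0],c[1],a],[.01,.01,.2]))
jt=g('jig',t);js=g('jig',s)
c=ray(t,(273,185),.014);print(c)
for V in ([(t,jt['region']*1.)],[(s,js['region']*1.)],[(t,jt['region']*1.),(s,js['region']*1.)]):
  print('jig',*fit(V,jigb,[c[0],c[1],-.1,1.7],[.01,.01,.1,.1]))
E
```

```text
[0.49594375 0.24287836 0.036     ]
block [0.49848271 0.24659483 0.38978039] 0.09207252044081049
block [0.49850927 0.24665904 0.39336878] 0.09041681510509436
block [0.49854917 0.24762243 0.41269025] 0.08236610264298705
block [0.49848582 0.24921491 0.41028157] 0.07611052815669817
block [0.49903273 0.24720614 0.40916712] 0.17953475094633087
block [0.49879893 0.24779819 0.40740376] 0.18348354529379818
[ 0.54875345 -0.05783354  0.014     ]
jig [ 0.55607396 -0.06513319 -0.18554525  1.66558338] 0.04533650630976471
jig [ 0.55472511 -0.06535462 -0.1570578   1.65631922] 0.12965966552631225
jig [ 0.55657278 -0.06548736 -0.18119775  1.65915819] 0.17572932379018946
```

>>> drive_tool(increments=[[[18.8, 36.6, 0], [0, 0, 5], 1], [[18.8, 36.6, 0], [0, 0, 5], 1], [[18.8, 36.6, 0], [0, 0, 5], 1], [[18.8, 36.6, 0], [0, 0, 5], 1], [[18.8, 36.6, 0], [0, 0, 5], 1], [[18.8, 36.6, 0], [0, 0, 5], 1], [[18.8, 36.6, 0], [0, 0, 5], 1], [[18.8, 36.6, 0], [0, 0, 5], 1]])

```text
clock: 1.87
eef_pos: [0.2734, -0.1902, 0.2316]
tool_rot: [0.889, 0.457, 0.0, 0.001]
ft_force: [0.0, -0.1, -0.2]
grip_width: 0.0857
grasp_force: 0.0
```

>>> drive_tool(increments=[[[18.8, 36.6, 0], [0, 0, 5], 1], [[18.8, 36.6, 0], [0, 0, 5], 1], [[18.8, 36.6, 0], [0, 0, 5], 1], [[18.8, 36.6, 0], [0, 0, 5], 1], [[18.8, 36.6, 0], [0, 0, 5], 1], [[18.8, 36.6, 0], [0, 0, 5], 1], [[0, 0, 0], [0, 0, 0], 1]])

```text
clock: 2.45
eef_pos: [0.3888, 0.0336, 0.2315]
tool_rot: [0.738, 0.675, 0.002, -0.0]
ft_force: [0.3, -0.4, -0.3]
grip_width: 0.0857
grasp_force: 0.0
```

```bash
python3 - <<'E'
from h import *
o=get_obs();print(o['clock'],o['eef_pos'],R.from_quat(o['tool_rot']).as_matrix().round(3)[:,1:],o['joint_pos'].round(3))
p=camera('wrist');p['fish']=1
cv2.imwrite('pics/w1.png',p['image'][:,:,::-1]);print(p['K'][0],p['view'].round(3))
for q in ('block','jig','keeper'): 
  for d in silhouettes(q,p): print(q,d['conf'],d['bbox'])
E
```

```text
2.45 [0.38878602 0.03359139 0.2315286 ] [[ 0.996  0.003]
 [-0.089  0.003]
 [ 0.003 -1.   ]] [ 0.084  0.02  -0.252  1.295  0.003  1.744]
[297.31863964   0.         257.44879578] [[ 0.996 -0.088  0.003 -0.385]
 [-0.086 -0.957  0.279  0.029]
 [-0.021 -0.278 -0.96   0.398]
 [ 0.     0.     0.     1.   ]]
block 0.92 [315.2, 0.8, 365.8, 35.9]
block 0.63 [207.9, 196.8, 272.0, 237.8]
jig 0.91 [295.1, 153.2, 512.0, 322.9]
keeper 0.89 [333.7, 165.1, 384.7, 211.3]
```

View pics/w1.png

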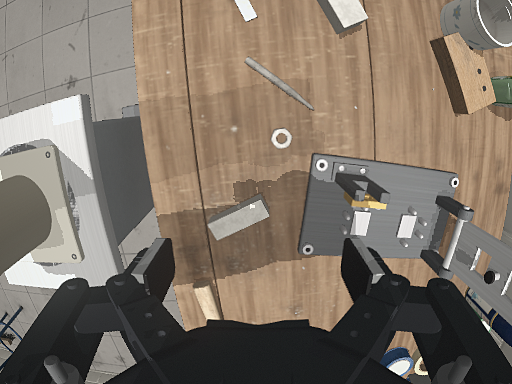

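The wrist view shows the jig plate with corners at (313,153), (460,175), (300,255), the large block at the top (343,12), and the small block at (238,218).

```bash
python3 - <<'E'
from h import *
p=camera('wrist');p['fish']=1
m=silhouettes('jig',p)[0]['region']*1.
print('jig',*fit([(p,m)],jigb,[.5565,-.0655,-.18,1.66],[.01,.01,.1,.1]))
# plate colour mask
v=render(p,[jigb(.5565,-.0655,-.18,1.66)[0]]);print(v.sum(),(v*m).sum())
E
```

```text
jig [ 0.5573616  -0.06246763 -0.1880893   1.65863512] 0.048602996740936044
13966.5 13410.5625
```

>>> drive_tool(increments=[[[18.3, 35.7, -5], [0, 0, 4.8], 1], [[18.3, 35.7, -5], [0, 0, 4.8], 1], [[18.3, 35.7, -5], [0, 0, 4.8], 1], [[18.3, 35.7, -5], [0, 0, 4.8], 1], [[18.3, 35.7, -5], [0, 0, 4.8], 1], [[18.3, 35.7, -6], [0, 0, 4.6], 1], [[0, 0, 0], [0, 0, 0], 1], [[0, 0, 0], [0, 0, 0], 1]])

```text
clock: 3.42
eef_pos: [0.4961, 0.2414, 0.1986]
tool_rot: [0.554, 0.833, -0.001, -0.001]
ft_force: [-0.3, -0.7, -0.3]
grip_width: 0.0856
grasp_force: 0.0
```

```bash
python3 - <<'E'
from h import *
o=get_obs();M=R.from_quat(o['tool_rot']).as_matrix();print(o['clock'],o['eef_pos'],M[:,2].round(3),np.arctan2(M[1,1],M[0,1]))
p=camera('wrist');p['fish']=1
cv2.imwrite('pics/w2.png',p['image'][:,:,::-1])
for d in silhouettes('block',p):
    print(d['conf'],d['bbox'])
    print('block',*fit([(p,d['region']*1.)],blockb,[.499,.2475,.41],[.01,.01,.1]))
d=silhouettes('jig',p)
if d: print(d[0]['bbox'],'jig',*fit([(p,d[0]['region']*1.)],jigb,[.5565,-.0655,-.18,1.66],[.01,.01,.1,.1]))
E
```

```text
3.4167 [0.49607801 0.24140024 0.19863496] [-0.003 -0.001 -1.   ] 0.3967082250790352
0.75 [246.3, 116.0, 279.9, 214.0]
block [0.49873929 0.24951558 0.40292072] 0.038392679530535156
[165.6, 290.7, 239.3, 329.2] jig [ 0.52851073 -0.07039241 -0.62094836  0.87330382] 0.8306546854942234
```

>>> drive_tool(increments=[[[1.3, 3.9, -30], [0, 0, 0.5], 1], [[1.3, 3.9, -35], [0, 0, 0], 1], [[0, 0, -35], [0, 0, 0], 1], [[0, 0, -35], [0, 0, 0], 1], [[0, 0, -30], [0, 0, 0], 1], [[0, 0, -15], [0, 0, 0], 1], [[0, 0, -11], [0, 0, 0], 1], [[0, 0, 0], [0, 0, 0], 1]])

```text
clock: 4.23
eef_pos: [0.4969, 0.2476, 0.008]
tool_rot: [0.551, 0.835, -0.001, -0.001]
ft_force: [-1.4, 0.3, -0.9]
grip_width: 0.0853
grasp_force: 0.0
```

>>> drive_tool(increments=[[[0, 0, 0], [0, 0, 0], 0], [[0, 0, 0], [0, 0, 0], 0], [[0, 0, 0], [0, 0, 0], 0], [[0, 0, 0], [0, 0, 0], 0], [[0, 0, 0], [0, 0, 0], 0], [[0, 0, 0], [0, 0, 0], 0], [[0, 0, 0], [0, 0, 0], 0], [[0, 0, 0], [0, 0, 0], 0]])

```text
clock: 4.9
eef_pos: [0.4994, 0.2502, 0.0111]
tool_rot: [0.55, 0.835, 0.001, 0.001]
ft_force: [-0.5, -0.4, 5.5]
grip_width: 0.0351
grasp_force: 63.2
```

>>> drive_tool(increments=[[[0, 0, 10], [0, 0, 0], 0], [[0, 0, 30], [0, 0, 0], 0], [[0, 0, 40], [0, 0, 0], 0], [[0, 0, 40], [0, 0, 0], 0], [[0, 0, 32], [0, 0, 0], 0], [[2, -20, 0], [0, 0, 5.2], 0], [[5, -30, 0], [0, 0, 5.2], 0], [[5, -30, 0], [0, 0, 5.2], 0]])

```text
clock: 5.57
eef_pos: [0.5099, 0.1696, 0.1624]
tool_rot: [0.428, 0.904, 0.0, 0.0]
ft_force: [-0.1, -0.7, -3.8]
grip_width: 0.0349
grasp_force: 62.0
```

>>> drive_tool(increments=[[[5, -30, 0], [0, 0, 5.2], 0], [[5, -30, 0], [0, 0, 5.2], 0], [[5, -30, 0], [0, 0, 5.2], 0], [[5, -30, 0], [0, 0, 5.2], 0], [[5, -30, 0], [0, 0, 5.2], 0], [[5, -30, 0], [0, 0, 5.2], 0], [[5, -30, 0], [0, 0, 5.2], 0], [[5, -24, 0], [0, 0, 4.2], 0]])

```text
clock: 6.23
eef_pos: [0.5495, -0.0664, 0.1613]
tool_rot: [0.09, 0.996, -0.0, -0.001]
ft_force: [-0.0, 0.4, -3.9]
grip_width: 0.0347
grasp_force: 61.9
```

>>> drive_tool(increments=[[[0, 0, 0], [0, 0, 0], 0], [[0, 0, 0], [0, 0, 0], 0], [[0, 0, 0], [0, 0, 0], 0]])

```text
clock: 6.48
eef_pos: [0.5495, -0.0641, 0.1611]
tool_rot: [0.092, 0.996, 0.0, -0.001]
ft_force: [-0.5, 0.0, -4.0]
grip_width: 0.0349
grasp_force: 61.9
```

```bash
python3 - <<'E'
from h import *
o=get_obs();M=R.from_quat(o['tool_rot']).as_matrix();e=o['eef_pos'];ya=np.arctan2(M[1,1],M[0,1]);print(o['clock'],e,M[:,2].round(3),ya,o['ft_force'],o['grip_width'],o['joint_pos'].round(2))
V=[]
for c in ('wrist','side','top'):
    p=camera(c);p['fish']=c=='wrist'
    cv2.imwrite(f'pics/{c}3.png',p['image'][:,:,::-1])
    for d in silhouettes('block',p):
        print(c,d['conf'],d['bbox'])
    for d in silhouettes('jig',p)[:1]:
        print('jig',d['bbox'],*fit([(p,d['region']*1.)],jigb,[.5568,-.064,-.185,1.66],[.01,.01,.1,.1]))
E
```

```text
6.4833 [ 0.54954378 -0.06406943  0.16105926] [-0.001  0.001 -1.   ] 1.3866611847928645 [-0.51690702  0.00508271 -4.02645352] 0.034901988327977 [-0.12  0.39  0.02  1.21  0.    0.07]
wrist 0.96 [211.2, 138.3, 304.5, 324.4]
wrist 0.52 [346.6, 22.9, 373.4, 50.5]
jig [204.8, 69.4, 355.2, 318.4] [ 0.55440439 -0.06161527 -0.16419351  4.08361256] 0.5222837329260149
side 0.91 [238.0, 149.2, 280.4, 168.8]
side 0.86 [305.6, 223.5, 341.0, 238.3]
jig [207.2, 109.1, 305.4, 236.1] [ 0.55777421 -0.06634067 -0.1646775   1.6478397 ] 0.12813359044844708
jig [234.1, 133.1, 250.6, 224.0] [ 0.57470887  0.02894937 -0.292703    0.4295041 ] 0.9327693727142365
```

View pics/wrist3.png

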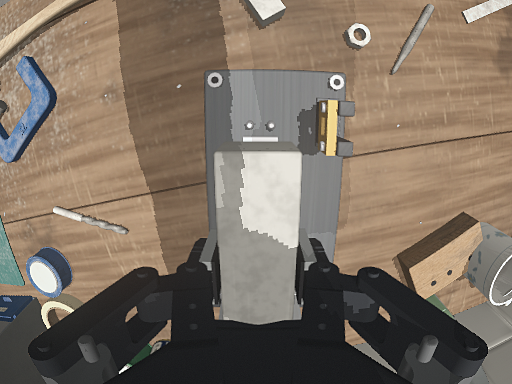

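Wrist view: front end pins at about (249,126) and (270,126). The block's front edge is at row ~142–152, and it looks parallel to the jig. The brass plate is at (332,128).

```bash
python3 - <<'E'
from h import *
o=get_obs();e=o['eef_pos']
p=camera('wrist');p['fish']=1
V=p['view'];print('cam',-V[:3,:3].T@V[:3,3],'axis',V[2,:3])
m=[d for d in silhouettes('block',p) if d['bbox'][3]>250][0]['region']*1.
# block held: bottom ~ eef_z-0.010; crop to rows<235 (above fingers)
zb=(e[2]-.0095)*1000
msk=np.zeros((384,512));msk[:232]=1
def cost(v):
    r=render(p,blockb(*v,z=zb))*msk;mm=m*msk
    return 1-np.minimum(r,mm).sum()/np.maximum(r,mm).sum()
for a in (-1.757+3.1416,):
  for zo in (-3,0,3):
    zb0=zb; zb=zb0+zo
    r=minimize(cost,[e[0],e[1],-.185+np.pi/2],method='Nelder-Mead',options=dict(initial_simplex=[[e[0],e[1],1.386],[e[0]+.01,e[1],1.386],[e[0],e[1]+.01,1.386],[e[0],e[1],1.45]]))
    print('wrist block',zo,r.x,r.fun); zb=zb0
for u in ((249,125.5),(270.5,125.5)): print('pin',ray(p,u,.030))
mid=(ray(p,(249,125.5),.030)+ray(p,(270.5,125.5),.030))/2
print('nest from pins',mid[:2]+.0605*np.array([np.cos(-.185),np.sin(-.185)]))
for u in ((214.5,79.5),(337,82)): print('screw',ray(p,u,.014))
s=camera('side');t=camera('top')
W=[]
for q,f in ((s,lambda b:b[0]<290 and b[1]<180),(t,lambda b:b[0]>200 and b[1]<215)):
    for d in silhouettes('block',q):
        print(d['bbox'],d['conf'])
        if f(d['bbox']): W.append((q,d['region']*1.)); break
print('side/top',[fit([w],lambda x,y,a:blockb(x,y,a,z=zb),[e[0],e[1],1.386],[.01,.01,.1]) for w in W])
im=p['image'][:,:,::-1][60:160,190:360]
cv2.imwrite('pics/z4.png',cv2.resize(im,(765,450),interpolation=cv2.INTER_CUBIC))
E
```

```text
cam [ 0.47975989 -0.05035812  0.30486913] axis [ 0.276825   -0.05144724 -0.95954213]
wrist block -3 [ 0.55165889 -0.06321111  1.40263067] 0.02885508354084998
wrist block 0 [ 0.55128128 -0.06328787  1.39668997] 0.019620000163160123
wrist block 3 [ 0.55066101 -0.06357946  1.38673846] 0.03140431048971193
pin [ 0.49642271 -0.06148243  0.03      ]
pin [ 0.499974   -0.04203172  0.03      ]
nest from pins [ 0.557666   -0.06288584]
screw [ 0.44630552 -0.08656517  0.014     ]
screw [0.46858052 0.03096706 0.014     ]
[238.6, 149.9, 282.7, 168.6] 0.81
side/top [(array([ 0.54561484, -0.05724641,  1.41119502]), np.float64(0.2268057046465266))]
```

View pics/z4.png

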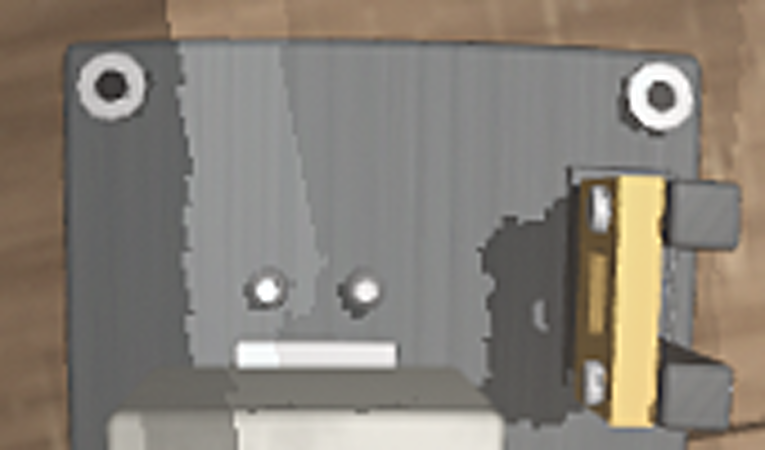

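>>> drive_tool(increments=[[[3, 0.8, -10], [0, 0, -0.2], 0], [[2.5, 0, -25], [0, 0, 0], 0], [[0, 0, -25], [0, 0, 0], 0], [[0, 0, -25], [0, 0, 0], 0], [[0, 0, -14], [0, 0, 0], 0], [[0, 0, -8], [0, 0, 0], 0], [[0, 0, 0], [0, 0, 0], 0], [[0, 0, 0], [0, 0, 0], 0]])

```text
clock: 7.9
eef_pos: [0.5559, -0.0635, 0.0541]
tool_rot: [0.093, 0.996, 0.0, -0.0]
ft_force: [0.3, -0.7, -4.5]
grip_width: 0.0349
grasp_force: 61.8
```

```bash
python3 - <<'E'
from h import *
o=get_obs();e=o['eef_pos'];print(e,o['ft_force'])
p=camera('wrist');p['fish']=1
m=[d for d in silhouettes('block',p) if d['bbox'][3]>250][0]['region']*1.
msk=np.zeros((384,512));msk[:232]=1
zb=(e[2]-.0095)*1000
def cost(v):
    r=render(p,blockb(*v,z=zb))*msk;mm=m*msk
    return 1-np.minimum(r,mm).sum()/np.maximum(r,mm).sum()
r=minimize(cost,[e[0],e[1],1.386],method='Nelder-Mead',options=dict(initial_simplex=[[e[0],e[1],1.386],[e[0]+.01,e[1],1.386],[e[0],e[1]+.01,1.386],[e[0],e[1],1.45]]))
print('block',r.x,r.fun)
q=proj(p,pose(np.array([[-60.5,-10,31],[-60.5,10,31],[-38,-24.5,31],[-38,24.5,31]])/1000,.5568,-.0625,-.187));print(q)
im=p['image'][:,:,::-1][80:200,170:350]
cv2.imwrite('pics/z5.png',cv2.resize(im,None,fx=4.4,fy=4.4,interpolation=cv2.INTER_CUBIC))
E
```

```text
[ 0.55585017 -0.0635385   0.05412531] [ 0.30748105 -0.71699739 -4.54430441]
block [ 0.55674849 -0.06331134  1.38435984] 0.025622042681945456
[[241.0114084  126.97226017]
 [276.83205585 127.02964026]
 [216.26747614 166.36644457]
 [301.39196707 166.47042876]]
```

View pics/z5.png

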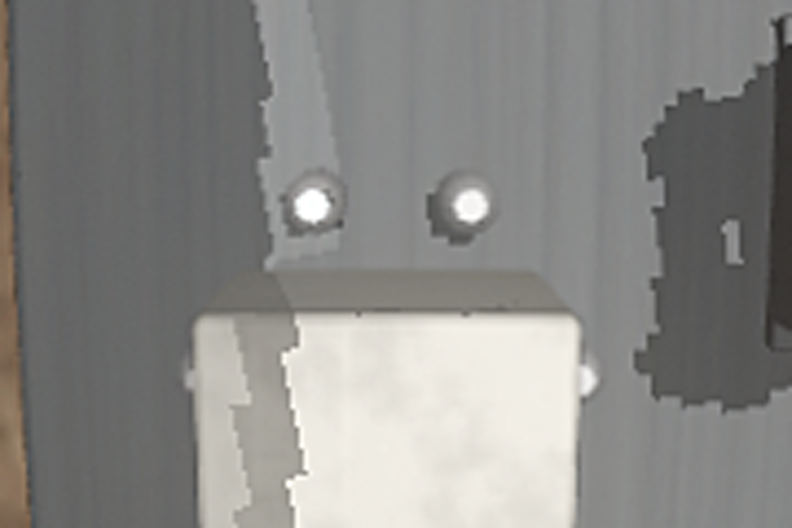

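Pins are at (241,126) and (276,126), and the block is aligned to within 1 mm. I'm lowering it.

>>> drive_tool(increments=[[[0, 0.3, -6], [0, 0, 0], 0], [[0, 0, -5], [0, 0, 0], 0], [[0, 0, -4], [0, 0, 0], 0], [[0, 0, -3], [0, 0, 0], 0], [[0, 0, -2], [0, 0, 0], 0], [[0, 0, 0], [0, 0, 0], 0], [[0, 0, 0], [0, 0, 0], 0]])

```text
clock: 8.58
eef_pos: [0.5556, -0.0632, 0.0341]
tool_rot: [0.093, 0.996, 0.0, -0.0]
ft_force: [0.4, -0.4, -3.5]
grip_width: 0.0353
grasp_force: 61.9
```

>>> drive_tool(increments=[[[0, 0, -2], [0, 0, 0], 0], [[0, 0, -1], [0, 0, 0], 0], [[0, 0, 0], [0, 0, 0], 0]])

```text
clock: 8.83
eef_pos: [0.5557, -0.0632, 0.0312]
tool_rot: [0.093, 0.996, 0.0, -0.0]
ft_force: [0.0, -0.4, -3.7]
grip_width: 0.0347
grasp_force: 62.1
```

>>> drive_tool(increments=[[[0, 0, -1], [0, 0, 0], 0], [[0, 0, -0.5], [0, 0, 0], 0], [[0, 0, 0], [0, 0, 0], 0]])

```text
clock: 9.08
eef_pos: [0.5558, -0.0632, 0.0311]
tool_rot: [0.093, 0.996, 0.0, 0.0]
ft_force: [-3.5, 1.1, 4.8]
grip_width: 0.0348
grasp_force: 63.0
```

>>> drive_tool(increments=[[[0, 0, -0.5], [0, 0, 0], 0], [[0, 0, -0.5], [0, 0, 0], 0], [[0, 0, 0], [0, 0, 0], 0]])

```text
clock: 9.33
eef_pos: [0.5558, -0.0633, 0.0311]
tool_rot: [0.093, 0.996, 0.0, 0.001]
ft_force: [-5.6, 1.9, 11.6]
grip_width: 0.0347
grasp_force: 64.0
```

>>> drive_tool(increments=[[[0, 0, 1.5], [0, 0, 0], 0], [[0, 0, 0], [0, 0, 0], 0.7], [[0, 0, 0], [0, 0, 0], 0.7], [[0, 0, 0], [0, 0, 0], 0.7], [[0, 0, 0], [0, 0, 0], 0.7], [[0, 0, 0], [0, 0, 0], 0.7], [[0, 0, 10], [0, 0, 0], 0.7], [[0, 0, 20], [0, 0, 0], 0.7]])

```text
clock: 10.0
eef_pos: [0.5535, -0.063, 0.0585]
tool_rot: [0.093, 0.996, 0.0, -0.003]
ft_force: [0.4, 1.0, 0.3]
grip_width: 0.0599
grasp_force: 0.0
```

>>> drive_tool(increments=[[[0, 0, 20], [0, 0, 0], 0.7], [[-10, 0, 30], [0, 0, 0], 0.7], [[-25, 4, 30], [0, 0, 0], 0.7], [[-40, 4, 20], [0, 0, 0], 0.7], [[-40, 4, 20], [0, 0, 0], 0.7], [[0, 0, 0], [0, 0, 0], 0.7], [[0, 0, 0], [0, 0, 0], 0.7]])

```text
clock: 10.58
eef_pos: [0.4463, -0.0518, 0.1798]
tool_rot: [0.093, 0.996, -0.0, 0.002]
ft_force: [0.2, -0.8, 0.9]
grip_width: 0.0594
grasp_force: 0.0
```

```bash
python3 - <<'E'
from h import *
o=get_obs();e=o['eef_pos'];print(o['clock'],e,o['ft_force'],o['joint_pos'].round(2))
p=camera('wrist');p['fish']=1
for d in silhouettes('block',p)[:2]:
    print(d['bbox'],[fit([(p,d['region']*1.)],lambda x,y,a:blockb(x,y,a,z=z),[.5563,-.063,1.386],[.01,.01,.05]) for z in (20,)])
for d in silhouettes('jig',p)[:1]: print(d['bbox'],fit([(p,d['region']*1.)],jigb,[.5563,-.063,-.185,1.66],[.01,.01,.1,.1]))
cv2.imwrite('pics/w6.png',p['image'][:,:,::-1])
E
```

```text
10.5833 [ 0.44626487 -0.05177844  0.17979309] [ 0.17288532 -0.81179152  0.88218118] [-0.12  0.17 -0.22  1.17  0.    0.07]
[225.6, 50.8, 288.1, 124.1] [(array([ 0.5563, -0.063 ,  1.386 ]), np.float64(1.0))]
[249.3, 223.8, 283.7, 319.4] [(array([ 0.5575427 , -0.06321631,  1.38263268]), np.float64(0.018375702180329467))]
[215.8, 164.5, 346.4, 324.7] (array([ 0.55692296, -0.06370082, -0.1870766 ,  1.79932134]), np.float64(0.39214968307466125))
```

View pics/w6.png

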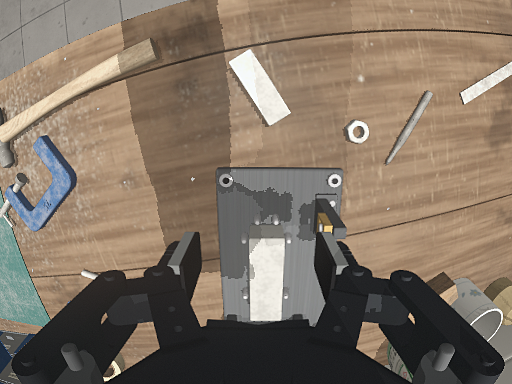

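The block is seated between the pins (266,270). Next the leaf; first a quick reach estimate from a fitted planar model.

```bash
python3 - <<'E'
import numpy as np
from workcell import get_obs
from scipy.optimize import fsolve
j=get_obs()['joint_pos'];e=get_obs()['eef_pos']
D=[(.241,.0045,np.hypot(.1225,.4845),.2305),(.02,-.252,np.hypot(.3888,.0336),.2315),(.39,.02,np.hypot(.5495,.0641),.161),(j[1],j[2],np.hypot(e[0],e[1]),e[2])]
A=[];b=[]
for a,q,r,z in D:
    f=a-q
    A+= [[1,0,np.sin(a),np.cos(a),np.cos(f),np.sin(f)],[0,1,np.cos(a),-np.sin(a),-np.sin(f),np.cos(f)]];b+=[r,z]
s,res,rk,sv=np.linalg.lstsq(A,b,rcond=None);print(s.round(3),res,sv.round(3))
for r,z in((.70,.25),(.70,.30),(.68,.30),(.7,.27)):
    def F(v):
        a,f=v;return [s[0]+s[2]*np.sin(a)+s[3]*np.cos(a)+s[4]*np.cos(f)+s[5]*np.sin(f)-r,s[1]+s[2]*np.cos(a)-s[3]*np.sin(a)-s[4]*np.sin(f)+s[5]*np.cos(f)-z]
    v,_,ok,_=fsolve(F,[.5,.3],full_output=1);print(r,z,ok,'q2',v[0],'q3',v[0]-v[1],'q4',1.571-v[1])
E
```

```text
[ 0.012 -0.155  0.483 -0.005  0.385  0.007] [2.64991017e-06] [3.457 3.457 0.204 0.204 0.093 0.093]
0.7 0.25 1 q2 0.6890009457188121 q3 0.7478163552236221 q4 1.6298154095048099
0.7 0.3 1 q2 0.7125488154213874 q3 0.9217355241895169 q4 1.7801867087681293
0.68 0.3 1 q2 0.6493140517800436 q3 0.8082282816130095 q4 1.729914229832966
0.7 0.27 1 q2 0.6951637968456923 q3 0.8110522679328145 q4 1.6868884710871221
```

>>> drive_tool(increments=[[[0, 0, 40], [0, 0, 0], 0], [[0, 0, 40], [0, 0, 0], 0], [[0, 0, 40], [0, 0, 0], 0], [[0, 0, 2], [0, 0, 0], 0], [[0, 0, 0], [0, 0, 0], 0], [[0, 0, 0], [0, 0, 0], 0]])

```text
clock: 11.23
eef_pos: [0.4471, -0.0519, 0.2982]
tool_rot: [0.093, 0.996, 0.0, -0.001]
ft_force: [-0.3, -0.5, -0.7]
grip_width: -0.0001
grasp_force: 0.0
```

>>> drive_tool(increments=[[[35, -5.3, 0], [0, 0, 0], 0], [[35, -5.3, 0], [0, 0, 0], 0], [[35, -5.3, 0], [0, 0, 0], 0], [[35, -5.3, 0], [0, 0, 0], 0], [[0, 0, 0], [0, 0, 0], 0]])

```text
clock: 11.65
eef_pos: [0.5909, -0.0737, 0.2912]
tool_rot: [0.093, 0.996, 0.0, -0.004]
ft_force: [-1.6, -0.1, -1.6]
grip_width: -0.0001
grasp_force: 0.0
```

```bash
python3 - <<'E'
from h import *
o=get_obs();e=o['eef_pos'];print(o['clock'],e,o['grip_width'],o['joint_pos'].round(2))
s=camera('side');t=camera('top')
for u in ((200,77),(350,77)): print('wall base',ray(t,u,0))
O=np.array([.5565,-.063]);
for th in (1.55,1.6,1.66,1.7,1.75): print(th,*proj(s,pose(R.from_euler('y',th).apply([[-.204,-.018,0],[-.204,.018,0]])+[.092,0,.072],*O,-.187)).round(1))
im=s['image'][:,:,::-1][80:230,180:340];cv2.imwrite('pics/s7.png',cv2.resize(im,None,fx=3.9,fy=3.9,interpolation=cv2.INTER_CUBIC))
E
```

```text
11.65 [ 0.5909073  -0.07371762  0.29118109] -0.00011379935894524073 [-0.12  0.43  0.43  1.58 -0.    0.06]
wall base [0.83029481 0.11482536 0.        ]
wall base [ 0.81741896 -0.26019379  0.        ]
1.55 [231.2 110.7] [222.6 113.9]
1.6 [228.1 110.2] [219.5 113.3]
1.66 [224.5 109.8] [215.8 113. ]
1.7 [222.1 109.8] [213.4 112.9]
1.75 [219.2 109.9] [210.5 113. ]
```

View pics/s7.png

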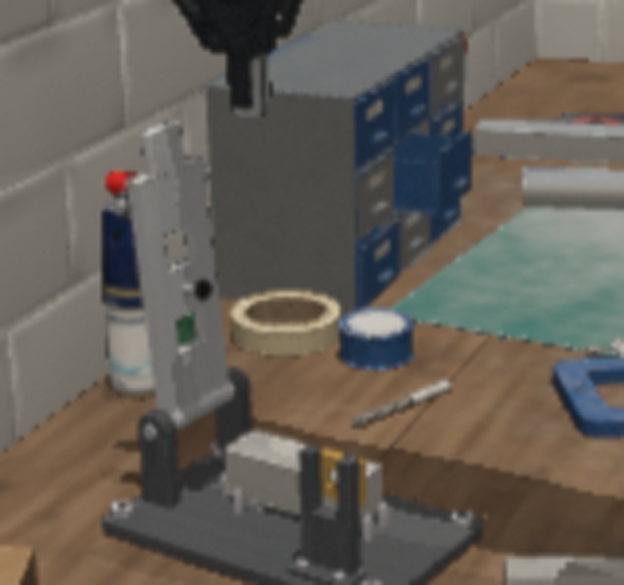

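The side view shows the tab top at about (221,112), so the leaf is at about 1.65 rad, and the block is seated. I'm continuing over the top of the leaf.

>>> drive_tool(increments=[[[10, -1.5, 14], [0, 0, 0], 0], [[30, -4.5, 0], [0, 0, 0], 0], [[30, -4.5, 0], [0, 0, 0], 0], [[31, -4.5, 0], [0, 0, 0], 0], [[0, 0, 0], [0, 0, 0], 0], [[0, 0, 0], [0, 0, 0], 0]])

```text
clock: 12.25
eef_pos: [0.6877, -0.088, 0.3085]
tool_rot: [0.093, 0.996, 0.0, -0.004]
ft_force: [-1.0, -0.3, -0.7]
grip_width: -0.0002
grasp_force: 0.0
```

>>> drive_tool(increments=[[[1.5, 0, -20], [0, 0, 0], 0], [[0, 0, -20], [0, 0, 0], 0], [[0, 0, -14], [0, 0, 0], 0], [[0, 0, 0], [0, 0, 0], 0], [[0, 0, 0], [0, 0, 0], 0]])

```text
clock: 12.67
eef_pos: [0.6868, -0.0877, 0.2606]
tool_rot: [0.093, 0.996, 0.0, -0.001]
ft_force: [-0.2, 0.4, -0.5]
grip_width: 0.0
grasp_force: 0.0
```

```bash
cat > arc.py <<'E'
from h import *
O=np.array([.5565,-.063]);Rz=R.from_euler('z',-.187)
def world(X,Y,Z): return Rz.apply([X/1e3,Y/1e3,Z/1e3])+[*O,0]
def jig(e): return Rz.inv().apply(np.array(e)-[*O,0])*1e3
def tcp(th,c,half=11): return world(92-c*np.cos(th)+5*np.sin(th)+half,0,72+c*np.sin(th)+5*np.cos(th))
if __name__=='__main__':
    e=get_obs()['eef_pos'];print(jig(e));P=[e]
    ths=np.r_[100,np.arange(90,3,-5.5)]
    cs=np.interp(ths,[5,15,30,45,60,75,90,100],[199,197,194,190,186,183,181,181])
    P+= [tcp(np.radians(a),c) for a,c in zip(ths,cs)]
    for i in range(1,len(P)): print(round(ths[i-1],1),((P[i]-P[i-1])*1e3).round(1).tolist(),P[i].round(4))
E
python3 arc.py
```

```text
[ 1.32570529e+02 -2.15009064e-02  2.60585012e+02]
100.0 [6.7, -1.2, -11.2] [ 0.6934 -0.0889  0.2494]
90.0 [-30.8, 5.8, 3.6] [ 0.6626 -0.0831  0.253 ]
84.5 [-17.1, 3.2, 0.4] [ 0.6455 -0.0798  0.2534]
79.0 [-17.2, 3.2, -1.3] [ 0.6283 -0.0766  0.2521]
73.5 [-17.1, 3.2, -2.9] [ 0.6113 -0.0734  0.2492]
68.0 [-16.9, 3.2, -4.3] [ 0.5944 -0.0702  0.2448]
62.5 [-16.5, 3.1, -6.0] [ 0.5779 -0.067   0.2388]
57.0 [-16.0, 3.0, -7.5] [ 0.5619 -0.064   0.2314]
51.5 [-15.5, 2.9, -8.9] [ 0.5464 -0.0611  0.2225]
46.0 [-14.7, 2.8, -10.5] [ 0.5317 -0.0583  0.212 ]
40.5 [-13.7, 2.6, -12.0] [ 0.518  -0.0557  0.2   ]
35.0 [-12.6, 2.4, -13.4] [ 0.5055 -0.0533  0.1866]
29.5 [-11.3, 2.1, -14.7] [ 0.4941 -0.0512  0.1719]
24.0 [-9.6, 1.8, -16.0] [ 0.4845 -0.0494  0.156 ]
18.5 [-8.1, 1.5, -16.9] [ 0.4764 -0.0478  0.139 ]
13.0 [-6.5, 1.2, -17.8] [ 0.4698 -0.0466  0.1213]
7.5 [-4.8, 0.9, -18.4] [ 0.465  -0.0457  0.1029]
```

>>> drive_tool(increments=[[[0, 0, -8], [0, 0, 0], 0], [[-12, 2.3, 0], [0, 0, 0], 0], [[-12, 2.3, 0], [0, 0, 0], 0], [[-17, 3.2, 0], [0, 0, 0], 0], [[-17, 3.2, -1], [0, 0, 0], 0], [[-17, 3.2, -3], [0, 0, 0], 0], [[0, 0, 0], [0, 0, 0], 0]])

```text
clock: 13.25
eef_pos: [0.6112, -0.0733, 0.249]
tool_rot: [0.093, 0.996, 0.0, -0.0]
ft_force: [-1.1, -0.2, -0.1]
grip_width: -0.0
grasp_force: 0.0
```

```bash
python3 - <<'E'
from arc import *
e=get_obs()['eef_pos'];print(jig(e),e,get_obs()['ft_force'])
s=camera('side');J=[0]
d=[x for x in silhouettes('jig',s)][0]
print(fit([(s,d['region']*1.)],lambda th:jigb(.5565,-.063,-.187,th),[1.3],[-.2]))
E
```

```text
[5.56801496e+01 6.26785932e-02 2.48956857e+02] [ 0.6112211  -0.07329002  0.24895686] [-1.12007079 -0.15247292 -0.07094387]
(array([1.26875]), np.float64(0.14496974495277948))
```

>>> drive_tool(increments=[[[-16.9, 3.2, -4.3], [0, 0, 0], 0], [[-16.5, 3.1, -6], [0, 0, 0], 0], [[-16, 3, -7.5], [0, 0, 0], 0], [[-15.5, 2.9, -8.9], [0, 0, 0], 0], [[-14.7, 2.8, -10.5], [0, 0, 0], 0], [[-13.7, 2.6, -12], [0, 0, 0], 0], [[-12.6, 2.4, -13.4], [0, 0, 0], 0], [[0, 0, 0], [0, 0, 0], 0]])

```text
clock: 14.02
eef_pos: [0.5058, -0.0535, 0.1831]
tool_rot: [0.093, 0.996, 0.0, -0.002]
ft_force: [-0.7, -0.3, -1.2]
grip_width: -0.0002
grasp_force: 0.0
```

>>> drive_tool(increments=[[[-11.3, 2.1, -14.7], [0, 0, 0], 0], [[-9.6, 1.8, -16], [0, 0, 0], 0], [[-8.1, 1.5, -16.9], [0, 0, 0], 0], [[-6.5, 1.2, -17], [0, 0, 0], 0], [[-4.5, 0.8, -14], [0, 0, 0], 0], [[0, 0, 0], [0, 0, 0], 0]])

```text
clock: 14.52
eef_pos: [0.4674, -0.0464, 0.1046]
tool_rot: [0.093, 0.996, -0.0, -0.002]
ft_force: [-0.0, 1.0, -0.7]
grip_width: 0.0002
grasp_force: 0.0
```

```bash
python3 - <<'E'
from arc import *
e=get_obs()['eef_pos'];print(jig(e),e,get_obs()['ft_force'])
s=camera('side');
d=silhouettes('jig',s)[0];print(d['bbox'],d['conf'])
print(fit([(s,d['region']*1.)],lambda th:jigb(.5565,-.063,-.187,th),[.3],[-.2]))
im=s['image'][:,:,::-1][110:260,180:340];cv2.imwrite('pics/s8.png',cv2.resize(im,None,fx=3.9,fy=3.9,interpolation=cv2.INTER_CUBIC))
E
```

```text
[-90.61912605  -0.21842845 104.64681381] [ 0.46742008 -0.04636743  0.10464681] [-0.0057172   0.96217937 -0.65551569]
[206.6, 173.9, 305.1, 238.1] 0.64
(array([0.090625]), np.float64(0.16079859289659637))
```

View pics/s8.png

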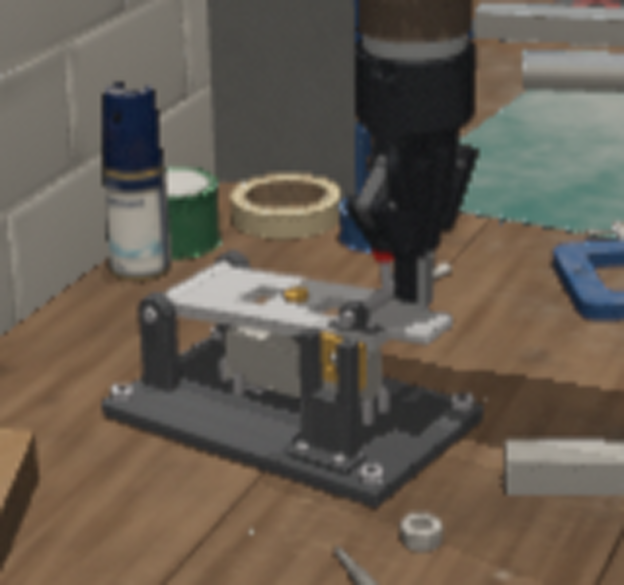

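The leaf is nearly down (tab at crop (440,325)). I'm pressing until the pad meets the block.

>>> drive_tool(increments=[[[-2, 0.4, -6], [0, 0, 0], 0], [[0, 0, -6], [0, 0, 0], 0], [[0, 0, -3], [0, 0, 0], 0], [[0, 0, 0], [0, 0, 0], 0], [[0, 0, 0], [0, 0, 0], 0]])

```text
clock: 15.03
eef_pos: [0.4662, -0.046, 0.0913]
tool_rot: [0.093, 0.996, -0.0, -0.0]
ft_force: [0.4, -0.4, 1.4]
grip_width: -0.0002
grasp_force: 0.0
```

>>> drive_tool(increments=[[[-2, 0, 30], [0, 0, 0], 0], [[0, 0, 40], [0, 0, 0], 0.5], [[0, 0, 35], [0, 0, 0], 0.5], [[14, -11, 5], [0, 0, 0], 0.5], [[14, -11, 0], [0, 0, 0], 0.5], [[2, 0, 0], [0, 0, 0], 0.5], [[0, 0, 0], [0, 0, 0], 0.5]])

```text
clock: 15.62
eef_pos: [0.4943, -0.0682, 0.2011]
tool_rot: [0.094, 0.996, 0.0, -0.0]
ft_force: [-0.4, 0.1, 0.1]
grip_width: 0.0429
grasp_force: 0.0
```

```bash
python3 - <<'E'
from arc import *
o=get_obs();e=o['eef_pos'];print(o['clock'],jig(e),o['grip_width'],o['ft_force'])
p=camera('wrist');p['fish']=1
s=camera('side');t=camera('top')
for c,q in (('w',p),('s',s),('t',t)):
    for d in silhouettes('bolt_knob',q): print(c,d['conf'],d['bbox'])
def red(q):
    i=q['image'].astype(int);m=(i[...,0]>120)&(i[...,1]<60)&(i[...,2]<60)
    y,x=np.nonzero(m);return m,(x.mean(),y.mean(),m.sum(),x.min(),x.max(),y.min(),y.max())
for q in (p,s,t): print(red(q)[1])
for q in (p,s,t): print('pred',proj(q,np.array([world(-60,-16,135.6),world(-59,-16,148)])))
d=silhouettes('jig',s)[0];print(fit([(s,d['region']*1.)],lambda th:jigb(.5565,-.063,-.187,th),[.3],[-.2]))
cv2.imwrite('pics/w9.png',p['image'][:,:,::-1])
E
```

```text
15.6167 [-60.1216813  -16.67825685 201.12700241] 0.04289178064490842 [-0.35535356  0.12511416  0.10230871]
w 0.97 [206.7, 178.8, 319.6, 220.3]
s 0.65 [271.0, 168.7, 288.7, 190.4]
(np.float64(260.90147783251234), np.float64(199.78817733990147), np.int64(203), np.int64(250), np.int64(272), np.int64(189), np.int64(220))
(np.float64(278.8703703703704), np.float64(172.37037037037038), np.int64(54), np.int64(276), np.int64(281), np.int64(167), np.int64(178))<stdin>:9: RuntimeWarning: Mean of empty slice.
  ret = ret.dtype.type(ret / rcount)
Traceback (most recent call last):
ValueError: zero-size array to reduction operation minimum which has no identity
```

```bash
python3 - <<'E'
from arc import *
p=camera('wrist');p['fish']=1
s=camera('side')
d=silhouettes('jig',s)[0];th=fit([(s,d['region']*1.)],lambda th:jigb(.5565,-.063,-.187,th),[.3],[-.2]);print(th)
def red(q):
    i=q['image'].astype(int);m=(i[...,0]>90)&(i[...,1]<i[...,0]*.45)&(i[...,2]<i[...,0]*.45)
    n,l,st,c=cv2.connectedComponentsWithStats(m.astype(np.uint8));k=[(st[j].tolist(),c[j].round(1)) for j in range(1,n) if st[j][4]>20];return k
for q in (p,s): print(red(q))
for th in (.06,.08,.12):
  for q in (p,s):
    k=R.from_euler('y',th).apply(box(-165,-147,-25,-7,38,65))+[.092,0,.072]
    h=proj(q,pose(k,.5565,-.063,-.187));m=R.from_euler('y',th).apply([[-.156,-.016,.065],[-.156,-.016,.038]])+[.092,0,.072]
    print(th,'bbox',h.min(0).round(1),h.max(0).round(1),'top/bot',proj(q,pose(m,.5565,-.063,-.187)).round(1).tolist())
E
```

```text
(array([0.075]), np.float64(0.13329722573268343))
[([248, 191, 25, 32, 609], array([260. , 206.7]))]
[([276, 167, 6, 12, 63], array([278.5, 172.4]))]
0.06 bbox [244.4 186.5] [270.1 222.3] top/bot [[257.2, 210.9], [257.3, 197.3]]
0.06 bbox [273.8 166.3] [284.  179.4] top/bot [[278.7, 167.9], [279.2, 177.7]]
0.08 bbox [244.2 188.9] [270.3 225.7] top/bot [[257.2, 214.4], [257.3, 199.6]]
0.08 bbox [273.3 165.2] [283.7 178.2] top/bot [[278.2, 166.7], [278.9, 176.5]]
0.12 bbox [243.9 194. ] [270.6 233. ] top/bot [[257.2, 221.8], [257.3, 204.7]]
0.12 bbox [272.3 162.9] [283.  175.7] top/bot [[277.1, 164.3], [278.2, 174.2]]
```

>>> drive_tool(increments=[[[0.4, 2, -20], [0, 0, 0], 0.5], [[0, 0, -25], [0, 0, 0], 0.5], [[0, 0, -22], [0, 0, 0], 0.5], [[0, 0, -12], [0, 0, 0], 0.5], [[0, 0, -6], [0, 0, 0], 0.5], [[0, 0, 0], [0, 0, 0], 0.5], [[0, 0, 0], [0, 0, 0], 0.5]])

```text
clock: 16.65
eef_pos: [0.4948, -0.066, 0.1166]
tool_rot: [0.093, 0.996, -0.0, 0.0]
ft_force: [-0.5, -0.4, 0.8]
grip_width: 0.0429
grasp_force: 0.0
```

>>> drive_tool(increments=[[[0, 0, 0], [0, 0, 0], 0], [[0, 0, 0], [0, 0, 0], 0], [[0, 0, 0], [0, 0, 0], 0], [[0, 0, 0], [0, 0, 0], 0], [[0, 0, 0], [0, 0, 0], 0]])

```text
clock: 17.07
eef_pos: [0.4954, -0.0661, 0.1174]
tool_rot: [0.093, 0.996, 0.0, 0.001]
ft_force: [-0.2, 0.8, 5.6]
grip_width: 0.0162
grasp_force: 58.7
```

>>> drive_tool(increments=[[[0, 0, -1], [0, 0, 0], 0], [[0, 0, -1], [0, 0, 0], 0], [[0.4, 2, 0], [0, 0, 0], 0], [[0.4, 2, 0], [0, 0, 0], 0], [[0.4, 2, 0], [0, 0, 0], 0], [[0.4, 2, 0], [0, 0, 0], 0], [[0, 0, 0], [0, 0, 0], 0]])

```text
clock: 17.65
eef_pos: [0.4961, -0.0581, 0.1152]
tool_rot: [0.093, 0.996, -0.0, 0.0]
ft_force: [-1.8, -0.4, 6.6]
grip_width: 0.0161
grasp_force: 58.8
```

>>> drive_tool(increments=[[[0.2, 1, 0], [0, 0, 0], 0], [[0, 0, 0], [0, 0, 0], 0]])

```text
clock: 17.82
eef_pos: [0.4963, -0.0573, 0.1152]
tool_rot: [0.093, 0.996, -0.0, 0.0]
ft_force: [-2.2, 0.3, 7.2]
grip_width: 0.0161
grasp_force: 58.8
```

>>> drive_tool(increments=[[[0.2, 1, 0], [0, 0, 0], 0], [[0, 0, 0], [0, 0, 0], 0]])

```text
clock: 17.98
eef_pos: [0.4964, -0.0567, 0.1152]
tool_rot: [0.093, 0.996, -0.001, 0.0]
ft_force: [-3.1, -1.7, 5.8]
grip_width: 0.0158
grasp_force: 58.9
```

>>> drive_tool(increments=[[[0.2, 1, 0], [0, 0, 0], 0], [[0, 0, 0], [0, 0, 0], 0]])

```text
clock: 18.15
eef_pos: [0.4964, -0.0566, 0.1152]
tool_rot: [0.094, 0.996, -0.002, 0.0]
ft_force: [-3.2, -4.8, 6.5]
grip_width: 0.0158
grasp_force: 59.0
```

>>> drive_tool(increments=[[[0.2, 1, 0], [0, 0, 0], 0], [[0, 0, 0], [0, 0, 0], 0]])

```text
clock: 18.32
eef_pos: [0.4964, -0.0565, 0.1152]
tool_rot: [0.094, 0.996, -0.003, 0.0]
ft_force: [-4.0, -7.5, 7.7]
grip_width: 0.0163
grasp_force: 59.1
```

>>> drive_tool(increments=[[[-0.2, 0, -0.5], [0, 0, 0], 0], [[-0.1, 0, -0.5], [0, 0, 0], 0], [[0, 0, 0], [0, 0, 0], 0]])

```text
clock: 18.57
eef_pos: [0.4964, -0.0565, 0.115]
tool_rot: [0.094, 0.996, -0.003, 0.001]
ft_force: [-5.5, -6.0, 11.9]
grip_width: 0.0161
grasp_force: 59.5
```

>>> drive_tool(increments=[[[-0.2, 0, -0.5], [0, 0, 0], 0], [[-0.1, 0, -0.5], [0, 0, 0], 0], [[0, 0, 0], [0, 0, 0], 0]])

```text
clock: 18.82
eef_pos: [0.4962, -0.0565, 0.1144]
tool_rot: [0.094, 0.996, -0.003, 0.001]
ft_force: [-6.4, -5.6, 14.3]
grip_width: 0.0162
grasp_force: 59.8
```

>>> drive_tool(increments=[[[-0.2, 0, -0.5], [0, 0, 0], 0], [[-0.1, 0, -0.5], [0, 0, 0], 0], [[0, 0, 0], [0, 0, 0], 0]])

```text
clock: 19.07
eef_pos: [0.4959, -0.0565, 0.1137]
tool_rot: [0.094, 0.996, -0.003, 0.001]
ft_force: [-7.2, -5.9, 15.1]
grip_width: 0.0161
grasp_force: 59.9
```

>>> drive_tool(increments=[[[-0.4, 0, -0.5], [0, 0, 0], 0], [[-0.3, 0, -0.5], [0, 0, 0], 0], [[0, 0, 0], [0, 0, 0], 0]])

```text
clock: 19.32
eef_pos: [0.4956, -0.0565, 0.1129]
tool_rot: [0.094, 0.996, -0.003, 0.001]
ft_force: [-6.1, -5.9, 15.0]
grip_width: 0.016
grasp_force: 59.9
```

>>> drive_tool(increments=[[[-0.4, 0, -0.5], [0, 0, 0], 0], [[-0.3, 0, -0.5], [0, 0, 0], 0], [[0, 0, 0], [0, 0, 0], 0]])

```text
clock: 19.57
eef_pos: [0.4953, -0.0564, 0.112]
tool_rot: [0.094, 0.996, -0.002, 0.002]
ft_force: [-5.6, -5.5, 15.8]
grip_width: 0.0163
grasp_force: 59.9
```

>>> drive_tool(increments=[[[-0.4, 0, -0.5], [0, 0, 0], 0], [[-0.3, 0, -0.5], [0, 0, 0], 0], [[0, 0, 0], [0, 0, 0], 0]])

```text
clock: 19.82
eef_pos: [0.495, -0.0564, 0.1112]
tool_rot: [0.094, 0.996, -0.002, 0.002]
ft_force: [-4.2, -6.1, 14.9]
grip_width: 0.0162
grasp_force: 60.0
```

>>> drive_tool(increments=[[[-0.3, 0, -0.5], [0, 0, 0], 0], [[-0.2, 0, -0.5], [0, 0, 0], 0], [[0, 0, 0], [0, 0, 0], 0]])

```text
clock: 20.07
eef_pos: [0.4947, -0.0563, 0.1103]
tool_rot: [0.094, 0.996, -0.002, 0.003]
ft_force: [-5.1, -5.3, 15.8]
grip_width: 0.0162
grasp_force: 60.0
```

>>> drive_tool(increments=[[[-0.3, 0, -0.5], [0, 0, 0], 0], [[-0.2, 0, -0.5], [0, 0, 0], 0], [[0, 0, 0], [0, 0, 0], 0]])

```text
clock: 20.32
eef_pos: [0.4944, -0.0563, 0.1095]
tool_rot: [0.094, 0.996, -0.002, 0.003]
ft_force: [-5.6, -5.1, 16.4]
grip_width: 0.0156
grasp_force: 60.0
```

>>> drive_tool(increments=[[[-0.3, 0, -0.5], [0, 0, 0], 0], [[-0.2, 0, -0.5], [0, 0, 0], 0], [[0, 0, 0], [0, 0, 0], 0]])

```text
clock: 20.57
eef_pos: [0.4942, -0.0562, 0.1086]
tool_rot: [0.094, 0.996, -0.002, 0.003]
ft_force: [-4.9, -5.0, 16.8]
grip_width: 0.0163
grasp_force: 60.1
```

>>> drive_tool(increments=[[[-0.2, 0.2, -0.5], [0, 0, 0], 0], [[-0.2, 0.2, -0.5], [0, 0, 0], 0], [[0, 0, 0], [0, 0, 0], 0]])

```text
clock: 20.82
eef_pos: [0.4938, -0.0562, 0.1077]
tool_rot: [0.094, 0.996, -0.003, 0.003]
ft_force: [-4.6, -6.2, 17.0]
grip_width: 0.0162
grasp_force: 60.2
```

>>> drive_tool(increments=[[[-0.3, 0, -0.5], [0, 0, 0], 0], [[-0.2, 0, -0.5], [0, 0, 0], 0], [[0, 0, 0], [0, 0, 0], 0]])

```text
clock: 21.07
eef_pos: [0.4936, -0.0561, 0.1068]
tool_rot: [0.094, 0.996, -0.002, 0.003]
ft_force: [-3.7, -5.8, 15.8]
grip_width: 0.0156
grasp_force: 60.3
```

>>> drive_tool(increments=[[[-0.3, 0, -0.5], [0, 0, 0], 0], [[-0.2, 0, -0.5], [0, 0, 0], 0], [[0, 0, 0], [0, 0, 0], 0]])

```text
clock: 21.32
eef_pos: [0.4933, -0.0561, 0.1058]
tool_rot: [0.094, 0.996, -0.002, 0.004]
ft_force: [-3.4, -5.6, 17.4]
grip_width: 0.016
grasp_force: 60.3
```

>>> drive_tool(increments=[[[-0.2, 0.1, -0.5], [0, 0, 0], 0], [[-0.2, 0.1, -0.5], [0, 0, 0], 0], [[0, 0, 0], [0, 0, 0], 0]])

```text
clock: 21.57
eef_pos: [0.4929, -0.056, 0.1048]
tool_rot: [0.094, 0.996, -0.003, 0.004]
ft_force: [-4.3, -6.3, 17.1]
grip_width: 0.0166
grasp_force: 60.3
```

>>> drive_tool(increments=[[[-0.2, 0, -0.5], [0, 0, 0], 0], [[-0.2, 0, -0.5], [0, 0, 0], 0], [[0, 0, 0], [0, 0, 0], 0]])

```text
clock: 21.82
eef_pos: [0.4926, -0.0559, 0.1038]
tool_rot: [0.094, 0.996, -0.002, 0.004]
ft_force: [-4.2, -4.7, 17.5]
grip_width: 0.0161
grasp_force: 60.3
```

>>> drive_tool(increments=[[[-0.2, 0, -0.5], [0, 0, 0], 0], [[-0.2, 0, -0.5], [0, 0, 0], 0], [[0, 0, 0], [0, 0, 0], 0]])

```text
clock: 22.07
eef_pos: [0.4924, -0.0558, 0.1029]
tool_rot: [0.094, 0.996, -0.002, 0.004]
ft_force: [-3.5, -5.4, 17.1]
grip_width: 0.0158
grasp_force: 60.4
```

>>> drive_tool(increments=[[[-0.2, 0.1, -0.5], [0, 0, 0], 0], [[-0.2, 0.1, -0.5], [0, 0, 0], 0], [[0, 0, 0], [0, 0, 0], 0]])

```text
clock: 22.32
eef_pos: [0.4921, -0.0555, 0.1019]
tool_rot: [0.094, 0.996, -0.002, 0.004]
ft_force: [-5.1, -5.1, 16.0]
grip_width: 0.0162
grasp_force: 60.4
```

>>> drive_tool(increments=[[[-0.2, 0.1, -0.5], [0, 0, 0], 0], [[-0.2, 0.1, -0.5], [0, 0, 0], 0], [[0, 0, 0], [0, 0, 0], 0]])

```text
clock: 22.57
eef_pos: [0.492, -0.0541, 0.1007]
tool_rot: [0.094, 0.996, -0.001, 0.004]
ft_force: [-2.1, -0.7, 15.8]
grip_width: 0.0161
grasp_force: 60.2
```

>>> drive_tool(increments=[[[-0.2, 0.1, -0.5], [0, 0, 0], 0], [[-0.2, 0, -0.5], [0, 0, 0], 0], [[0, 0, 0], [0, 0, 0], 0]])

```text
clock: 22.82
eef_pos: [0.4917, -0.0538, 0.0998]
tool_rot: [0.093, 0.996, -0.001, 0.004]
ft_force: [-2.0, -1.1, 16.5]
grip_width: 0.0161
grasp_force: 60.3
```

The y force dropped and the bolt moved in, so it has found the hole. Pushing across gently.

>>> drive_tool(increments=[[[0.2, 1, 0], [0, 0, 0], 0], [[0.2, 1, 0], [0, 0, 0], 0], [[0, 0, 0], [0, 0, 0], 0]])

```text
clock: 23.07
eef_pos: [0.4921, -0.0516, 0.0997]
tool_rot: [0.093, 0.996, -0.001, 0.004]
ft_force: [-2.4, -1.2, 15.6]
grip_width: 0.0164
grasp_force: 60.3
```

>>> drive_tool(increments=[[[0.2, 1, 0], [0, 0, 0], 0], [[0.2, 1, 0], [0, 0, 0], 0], [[0, 0, 0], [0, 0, 0], 0]])

```text
clock: 23.32
eef_pos: [0.4926, -0.0496, 0.0998]
tool_rot: [0.093, 0.996, -0.001, 0.004]
ft_force: [-1.0, -1.1, 16.6]
grip_width: 0.016
grasp_force: 60.3
```

>>> drive_tool(increments=[[[0.2, 1, 0], [0, 0, 0], 0], [[0.4, 2, 0], [0, 0, 0], 0], [[0.4, 2, 0], [0, 0, 0], 0], [[0.4, 2, 0], [0, 0, 0], 0], [[0.4, 2, 0], [0, 0, 0], 0], [[0, 0, 0], [0, 0, 0], 0]])

```text
clock: 23.82
eef_pos: [0.4943, -0.0403, 0.0997]
tool_rot: [0.093, 0.996, -0.0, 0.004]
ft_force: [-1.3, 0.8, 16.0]
grip_width: 0.0163
grasp_force: 60.3
```

>>> drive_tool(increments=[[[0.2, 1, 0], [0, 0, 0], 0], [[0.2, 1, 0], [0, 0, 0], 0], [[0.2, 1, 0], [0, 0, 0], 0], [[0.2, 1, 0], [0, 0, 0], 0], [[0, 0, 0], [0, 0, 0], 0]])

```text
clock: 24.23
eef_pos: [0.4949, -0.0371, 0.0997]
tool_rot: [0.094, 0.996, -0.001, 0.004]
ft_force: [-2.6, -3.0, 15.5]
grip_width: 0.0157
grasp_force: 60.3
```

>>> drive_tool(increments=[[[0.2, 1, 0], [0, 0, 0], 0], [[0.2, 1, 0], [0, 0, 0], 0], [[0, 0, 0], [0, 0, 0], 0]])

```text
clock: 24.48
eef_pos: [0.4949, -0.037, 0.0996]
tool_rot: [0.094, 0.996, -0.003, 0.004]
ft_force: [-3.8, -8.1, 15.6]
grip_width: 0.0161
grasp_force: 60.5
```

The bolt stopped hard at 30 mm of travel, so it is home. I'm easing off the preload, opening slightly and lifting away.

>>> drive_tool(increments=[[[-0.2, -1, 1], [0, 0, 0], 0], [[-0.2, -1, 1], [0, 0, 0], 0], [[0, 0, 0], [0, 0, 0], 0], [[0, 0, 0], [0, 0, 0], 0.3], [[0, 0, 0], [0, 0, 0], 0.3], [[0, 0, 0], [0, 0, 0], 0.3], [[0, 0, 0], [0, 0, 0], 0.3], [[0, 0, 0], [0, 0, 0], 0.3]])

```text
clock: 25.15
eef_pos: [0.4915, -0.0358, 0.0977]
tool_rot: [0.093, 0.996, 0.0, -0.001]
ft_force: [-0.1, 0.6, 1.1]
grip_width: 0.0256
grasp_force: 0.0
```

>>> drive_tool(increments=[[[0, 0, 10], [0, 0, 0], 0.3], [[0, 0, 20], [0, 0, 0], 0.3], [[0, 0, 30], [0, 0, 0], 0.3], [[-20, 0, 35], [0, 0, 0], 0.3], [[-40, 0, 30], [0, 0, 0], 0.3], [[-40, 0, 10], [0, 0, 0], 0.3], [[0, 0, 0], [0, 0, 0], 0.3], [[0, 0, 0], [0, 0, 0], 0.3]])

```text
clock: 25.82
eef_pos: [0.3978, -0.0359, 0.23]
tool_rot: [0.093, 0.996, 0.0, 0.002]
ft_force: [1.4, -0.2, 0.6]
grip_width: 0.0261
grasp_force: 0.0
```

```bash
python3 - <<'E'
from arc import *
o=get_obs();print(o['clock'],o['eef_pos'],o['ft_force'])
s=camera('side');p=camera('wrist')
d=silhouettes('jig',s)[0];print(fit([(s,d['region']*1.)],lambda th:jigb(.5565,-.063,-.187,th),[.1],[-.1]))
a=cv2.resize(s['image'][130:240,190:320],(780,660)[0:2])[:,:,::-1]
b=p['image'][150:320,180:380][:,:,::-1]
im=np.hstack([cv2.resize(a,(400,338)),cv2.resize(b,(398,338))]);cv2.imwrite('pics/f.png',im)
E
```

```text
25.8167 [ 0.39776458 -0.03587147  0.23004237] [ 1.37434878 -0.15555892  0.61330171]
(array([-0.04101563]), np.float64(0.13125676813861142))
```

View pics/f.png

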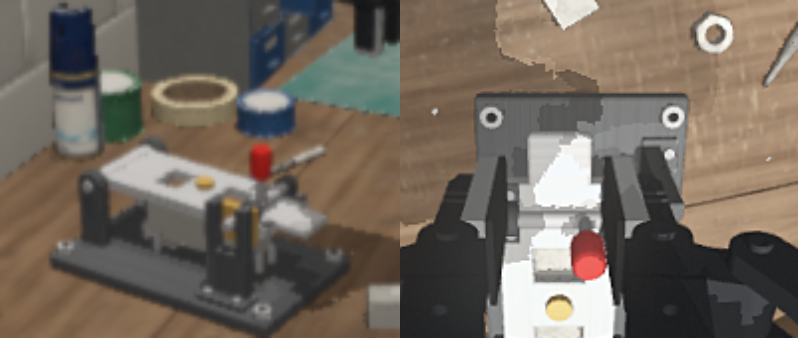

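The leaf is down at about -0.04 rad, and the knob (590,255) has moved to the keeper side. One numeric check of the knob, then I hand in.

```bash
python3 - <<'E'
from arc import *
s=camera('side');p=camera('wrist');p['fish']=1
for q in (p,s):
    i=q['image'].astype(int);m=(i[...,0]>90)&(i[...,1]<i[...,0]*.45)&(i[...,2]<i[...,0]*.45)
    n,l,st,c=cv2.connectedComponentsWithStats(m.astype(np.uint8));j=1+st[1:,4].argmax();print(st[j],c[j])
    for t in (0.,.024,.030):
        k=R.from_euler('y',-.035).apply([[-.156,-.0145+t,.0515]])+[.092,0,.072];print(t,proj(q,pose(k,.5565,-.063,-.187)))
E
```

```text
[266 267  18  25 321] [274.47663551 279.81619938]
0.0 [[245.10265721 277.63413454]]
0.024 [[269.01220902 277.66969879]]
0.03 [[274.97852867 277.62092669]]
[271 177   7  12  69] [274.26086957 182.2173913 ]
0.0 [[280.31161591 178.67748097]]
0.024 [[275.32083712 181.91839823]]
0.03 [[274.04796441 182.74497767]]
```

The knob position matches 30 mm of travel in both views.

```bash
python3 -c "
from workcell import *
print(job_done())"
```

```text
the job is handed in; nothing more can be done
None
```

I handed the job in at about 26 s: the larger block sits in the nest, the leaf is pressed down on it, and the bolt is home at 30 mm in the keeper, found by feel at about 6 N with no ramming.

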